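# Start the stone polisher

### The job

Start the flat stone polisher from the controls on its deck by pressing with the fingertips: first press down the raised far end of the rocker so that it tips fully over (power), then press the long bar-shaped key fully home (water), and last press the round key fully home (wheel). Each control stays where it is pushed. Do not press the square key, and do not push aside or pick up the stone ring, the spool or the bowl of beads.

Things in the scene. Friction and masses are not known exactly. Their poses are not given: they have to be found in the camera images.
- polisher: The polisher, a fixed grey machine 440 mm deep (x) and 340 mm wide (y). Origin on the table top under the middle of the row of controls; x points from the controls to the wheel at the back, y left, z up. A flat metal deck 60 mm above the table spans x -55 to 105 mm; four black controls stand on it at x = 0 and y = -105, -35, 35, 105 mm, in any order, square to the machine.
- wheel (a point): Centre of the polishing wheel, behind the deck, 245 mm behind the line of controls and 74 mm above the table. Its round pan has a radius of 130 mm and a rim 85 mm above the table. A thin water spout, 160 mm high, stands at the far left (55 to 120 mm behind and 50 to 140 mm left of this point).
- rocker_far (a point): Moving point on top of the rocker's far (machine's +x) arm, 20 mm from the pivot. The rocker is a flat black paddle 54 mm long (along the machine's x), 26 mm wide and 8 mm thick, pivoted at its middle 14 mm above the deck. With the far end raised, as at the start, this point is about 22 mm above the deck, and about 14 mm when tipped fully over.
- rocker (a joint): Tilt of the rocker: about 0 (0 to 0.05) with the far end raised (off), 0.4 rad at the stop with the far end down (on). Moving it takes about 5 N at the point; no spring, it stays where it is left.
- bar_key_top (a point): The long bar-shaped black key, 22 mm (machine's x) by 46 mm (y). Centre of its flat top, 16 mm above the deck when up and 8 mm when home (moves with the key). The key is surrounded by a thin white bezel 4 mm high.
- bar_key (a joint): The joint is 0 when the key stands up and 0.008 m when fully home; it grows as the key is pushed down. It needs about 5 N to move, has no spring and stays where it is left.
- round_key_top (a point): The round black key, 34 mm in diameter. Centre of its flat top, 16 mm above the deck when up and 8 mm when home (moves with the key). The key is surrounded by a thin white bezel 4 mm high.
- round_key (a joint): The joint is 0 when the key stands up and 0.008 m when fully home; it grows as the key is pushed down. It needs about 5 N to move, has no spring and stays where it is left.
- square_key_top (a point): The square black key, 34 by 34 mm, not to be pressed. Centre of its flat top, 16 mm above the deck when up and 8 mm when home (moves with the key). The key is surrounded by a thin white bezel 4 mm high.
- square_key (a joint): The joint is 0 when the key stands up and 0.008 m when fully home; it grows as the key is pushed down. It needs about 5 N to move, has no spring and stays where it is left.
- stone_ring: A loose dark stone ring, 46 mm outside, 10 mm high, lying on the deck behind the controls, 67 to 75 mm behind their line. Origin: centre of its underside.
- spool: A loose spool of thread, 34 mm in diameter, 60 mm high, upright on the table to the right of the polisher. Origin: centre of its underside.
- bead_bowl: A loose wooden bowl of amber beads, 104 mm in diameter, 38 mm high, on the table to the left of the polisher. Origin: centre of its underside.

How it is judged:
By the outcome, as a careful person would: the job done as asked, in the order asked, and still so for the second after the job is handed in, with the robot touching nothing.
It also fails if it takes over 42 s, if anything falls off the work surface, if the arm or the gripper's body presses on something with over 40 N, if the wrist force passes 120 N, or if a joint passes its speed limit or range.

### The arm

A 6-joint arm with a two-finger parallel gripper is mounted at the origin on the work surface. World frame = base frame: x ahead of the robot, y to its left, z up, the work surface at z = 0. Lengths are in m, angles in degrees, forces in N, time in s.
With the tool pointing down it reaches from about 0.25 to 0.725 m from the base axis. Payload 9.7 kg.
Tool frame: the origin (TCP) lies at the very end of the fingers, on their centre line; the grasp point (between the pads) lies 19 mm behind it; z points along the fingers, y is the line along which they close (so a half turn about z gives the same grasp; the last joint's range is limited). The gripper opens to 85 mm and grips with 20 to 120 N. Pads are 22 mm wide; open, the fingers measure 114 mm over their backs; the gripper's body (76 mm by 85 mm) begins 54 mm behind the grasp point. The pads swing forward as they close: fully open they stand 13 mm farther back than shut.
Start: joints at [0, 4.979, 10.078, 95.1, 0, 90], TCP at [0.55, -0, 0.231] pointing down, gripper open.
Joint ranges: [-179.16, 179.16], [-48.56, 103.87], [-65.8, 70.77], [-126.05, 130.52], [-82.76, 87.17], [-180, 180]. Speed limits (degrees/s): [127.2, 127.2, 147.25, 180, 180, 180].

### API

Orientations are given as [roll, pitch, yaw] about the fixed x, y, z axes, in that order (R = Rz(yaw) Ry(pitch) Rx(roll)).
In Python, from workcell import bot gives the robot as it stands.
- The arm moves only by the tool arm_command, never from a script. Its argument "series" is a list of rows, each a list of 4 numbers: the shift along the tool's x, y, z in m, then the turn about the tool's z in rad. A call has exactly 5 rows; each row is the pose to reach, as a shift and turn from the pose commanded when the call began, along the tool's axes at that moment; what a row does not reach only later rows make up. A row lasts 1/10 s, in which the tool goes at most 50 mm and 8.59 degrees, less where a joint would pass 70% of its speed; a pose out of reach is approached as far as the arm can. A call with a gripper value outside its range is refused whole. "hand" is the finger opening in m, from 0 to 0.0854, set as the call begins (left out, the last holds). The fingers move at their own pace and stop on an object; "grip_force" is the grip in N (left out, the last holds). Time passes only in rows, so rows that repeat a pose let the fingers close, or fill a call up. It gives the time, the measured TCP pose, the force, the opening and the grip force at its end, in the units of the state.
- bot.get_obs(): the state, without advancing time (a new reading comes with each control period).
- bot.camera(name): name is "scene" or "side" or "wrist"; returns a dict with "color" (480x640x3 uint8, blue, green, red), "camera_matrix" (3x3 intrinsics, pixels), "xyz" and "orientation" of the camera in the world; the wrist camera has in their place "T_tool_cam" (4x4, takes a point from camera to tool coordinates, whose origin is the TCP and whose axes are the flange's). Camera axes: x right, y up, looking along -z (the intrinsics and any distortion apply to the point x, -y, -z); pixel columns grow to the right and rows downward; lengths in m; the calibration is good to about 2 mm. The wrist camera is an equidistant fisheye: a pixel r from the principal point sees the ray r / f radians off the axis. A picture is of the moment at which its call begins: read the wrist's pose just before it. There is no depth.
- bot.job_done(): hands the job in; it is judged then, once.
Trained networks look in the newest picture that a camera, given by its name, has taken for a name from the list of things; names that differ only in an ending like _2 or _b are one class to them, and where a whole thing is asked for, a point or a joint stands for the part that bears it (a point fixed in the world has none). Each returns a list of dicts, best first, with "confidence" (0 to 1); they miss things now and then, are a little off and sometimes report something else, mostly with a low value. They report only what shows in the picture. A call takes as long as a camera call.
- bot.find_in(camera, target): "location" ([column, row] in pixels, amid what is visible of it).
- bot.mark_of(camera, target): "location" ([column, row] in pixels: a listed point, or the origin of a listed thing).
The state is a dict: "time": time; "q": joint angles; "qd": joint speeds; "joint_efforts": joint torques, N m; "ee_pos": TCP position; "tcp_rot": TCP orientation; "wrist_force": force on the tool from outside, world axes, zero at the start; "torque": the same for the moment, N m; "opening": finger opening in m; "grasp_force": force on a finger pad.
Only numpy, scipy, OpenCV 4.12 (cv2) and the standard library are available. Lean on these libraries where they do the work, as an engineer would, in place of code of your own. Each camera call takes 0.05 s, during which the arm holds its last target. There are 200 camera calls.

## Working session

There is one attempt and no reset: what is moved stays moved. The work goes in short steps, Python scripts to look and compute and a tool call to move; the robot and the scene stay as the last step left them, time stands still between calls to the robot, and variables do not carry over. Pictures are saved under pics/ and viewed, at most 10 in all, crops included, and the job is handed in when it is done.

Besides the shell and the picture viewer there is one more tool, called after "Emit:" by a JSON object that holds its "name" and its "arguments". arm_command: Moves the arm, as the interface text tells. Its arguments: {"type":"object","properties":{"series":{"type":"array"},"hand":{"type":"number"},"grip_force":{"type":"number"}},"required":["series"]}

```bash
mkdir -p pics; ls
cat > h.py <<'E'
import numpy as np, cv2
from scipy.spatial.transform import Rotation as R
from workcell import bot
NAMES=["rocker_far","bar_key_top","round_key_top","square_key_top","wheel","stone_ring","spool","bead_bowl"]
def ray(c,px,obs=None):
    K=np.array(c["camera_matrix"]);
    u=(px[0]-K[0,2])/K[0,0]; v=(px[1]-K[1,2])/K[1,1]
    if "T_tool_cam" in c:
        r=np.hypot(u,v); s=np.sin(r)/r if r>1e-9 else 1
        d=np.array([u*s,-v*s,-np.cos(r)])
        T=np.eye(4);T[:3,:3]=R.from_euler('xyz',obs["tcp_rot"],degrees=True).as_matrix();T[:3,3]=obs["ee_pos"]
        T=T@np.array(c["T_tool_cam"]); return T[:3,3],T[:3,:3]@d
    o=np.array(c["orientation"],float)
    M=o if o.shape==(3,3) else R.from_euler('xyz',o,degrees=True).as_matrix()
    return np.array(c["xyz"]),M@np.array([u,-v,-1.])
def atz(c,px,z,obs=None):
    p,d=ray(c,px,obs); return p+d*(z-p[2])/d[2]
E
python3 - <<'E'
from h import *
Z=dict(rocker_far=.082,bar_key_top=.076,round_key_top=.076,square_key_top=.076,wheel=.074,stone_ring=.06,spool=0,bead_bowl=0)
for n in ["scene","side","wrist"]:
    ob=bot.get_obs(); c=bot.camera(n)
    if n=="scene": print(ob)
    print(n,{k:v for k,v in c.items() if k!="color"})
    cv2.imwrite(f"pics/{n}0.png",c["color"])
    for t in NAMES:
        for r in bot.mark_of(n,t)[:2]:
            print(n,t,np.round(r["location"]),round(r["confidence"],2),np.round(atz(c,r["location"],Z[t],ob),3))
E
```

```text
pics
{'time': 0.0, 'q': array([2.67813767e-04, 5.01103883e+00, 1.00323350e+01, 9.50992187e+01,
       7.20434807e-04, 8.99995560e+01]), 'qd': array([-0.03793288,  0.07270275, -0.0517598 , -0.07635943,  0.06479227,
       -0.00933986]), 'joint_efforts': array([ 7.68234549e-04, -5.20392072e+01,  4.64802504e+01,  1.63646933e-02,
        2.23589603e-05, -6.77332673e-05]), 'ee_pos': array([5.49760185e-01, 6.15328509e-06, 2.30564679e-01]), 'tcp_rot': array([-1.79922077e+02, -7.21037993e-04,  9.00007108e+01]), 'wrist_force': array([ 0.16310921,  0.4213153 , -0.96136867]), 'torque': array([ 0.01234157, -0.01290871,  0.03560808]), 'grasp_force': 0.0, 'opening': 0.08526324219653084}
scene {'camera_matrix': array([[609.13145628,   0.        , 329.62112468],
       [  0.        , 609.13145628, 233.28983256],
       [  0.        ,   0.        ,   1.        ]]), 'xyz': array([ 1.73579529, -0.05761992,  0.84152952]), 'orientation': array([55.33214256, -0.97382218, 85.26746866])}
scene rocker_far [258. 215.] 0.49 [ 0.559 -0.113  0.082]
scene rocker_far [274. 234.] 0.49 [ 0.638 -0.075  0.082]
scene b
[... 1541 characters left out ...]
  3.07408806e-01, -9.51577448e-01,
        -1.40984071e-01],
       [ 0.00000000e+00,  0.00000000e+00,  0.00000000e+00,
         1.00000000e+00]])}
wrist rocker_far [339. 328.] 0.92 [ 0.563 -0.103  0.082]
wrist rocker_far [338. 145.] 0.32 [0.56  0.06  0.082]
wrist bar_key_top [290. 267.] 0.97 [ 0.52  -0.045  0.076]
wrist round_key_top [260. 193.] 0.75 [0.497 0.02  0.076]
wrist square_key_top [344. 384.] 0.77 [ 0.571 -0.176  0.076]
wrist wheel [554. 214.] 0.61 [0.769 0.005 0.074]
wrist stone_ring [346. 387.] 0.7 [ 0.573 -0.194  0.06 ]
wrist stone_ring [341. 145.] 0.6 [0.564 0.058 0.06 ]
wrist spool [386. 410.] 0.75 [ 0.635 -0.292  0.   ]
wrist bead_bowl [225.  19.] 0.73 [ 0.45   0.188 -0.   ]
```

View pics/wrist0.png

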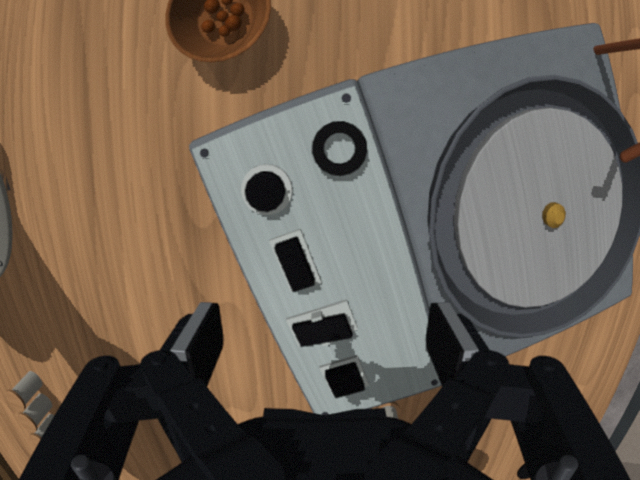

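View pics/side0.png

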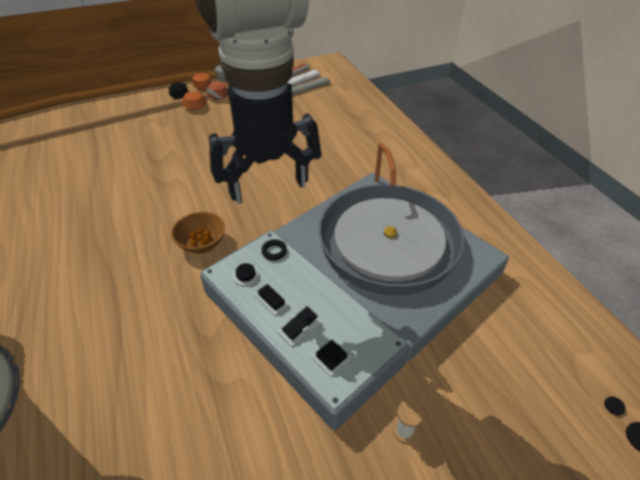

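Run:
```python
from h import *
from scipy.optimize import least_squares
# order y: square -105, rocker -35, bar 35, round 105
L=np.array([[20,-35],[0,35],[0,105],[0,-105],[245,0]])/1e3
W=np.array([[.561,-.106],[.5195,-.0455],[.501,.016],[.570,-.1765],[.774,.004]])
def T(p): c,s=np.cos(p[2]),np.sin(p[2]); return L@np.array([[c,s],[-s,c]])+p[:2]
r=least_squares(lambda p:(T(p)-W).ravel(),[.53,-.08,.34]); print(r.x,np.degrees(r.x[2]));print(np.round(T(r.x),4));print(np.round((T(r.x)-W)*1e3,1))
```

```text
[ 0.53508387 -0.07913246  0.33715233] 19.317405739857225
[[ 0.5655 -0.1055]
 [ 0.5235 -0.0461]
 [ 0.5003  0.02  ]
 [ 0.5698 -0.1782]
 [ 0.7663  0.0019]]
[[ 4.5  0.5]
 [ 4.  -0.6]
 [-0.7  4. ]
 [-0.2 -1.7]
 [-7.7 -2.1]]
```

The pictures agree with the networks. From left to right the controls are round (265,191), bar (296,262), rocker (323,328) and square (345,379) in the wrist view, with machine yaw about 19°. I'll close the fingers and go above the rocker.

Emit:
{"name": "arm_command", "arguments": {"series": [[-0.02, 0.003, 0.018, -0.07], [-0.045, 0.007, 0.036, -0.14], [-0.07, 0.011, 0.054, -0.21], [-0.09, 0.014, 0.072, -0.28], [-0.102, 0.017, 0.09, -0.337]], "hand": 0, "grip_force": 40}}

```text
time: 1.85
ee_pos: [0.567, -0.1034, 0.1405]
tcp_rot: [-180.0, 0.0, 109.4]
wrist_force: [-0.2, -0.0, -0.1]
opening: 0.0119
grasp_force: 0.0
```

Emit:
{"name": "arm_command", "arguments": {"series": [[0, 0, 0, 0], [0, 0, 0, 0], [0, 0, 0, 0], [0, 0, 0, 0], [0, 0, 0, 0]]}}

```text
time: 2.35
ee_pos: [0.5673, -0.1015, 0.1422]
tcp_rot: [179.9, 0.0, 109.3]
wrist_force: [0.2, -0.6, 0.1]
opening: 0.0
grasp_force: 0.0
```

```bash
cat > look.py <<'E'
from h import *
import sys
Z=dict(rocker_far=.082,bar_key_top=.076,round_key_top=.076,square_key_top=.076,stone_ring=.06)
def look(tag):
    for n in ["wrist","side"]:
        ob=bot.get_obs(); c=bot.camera(n); cv2.imwrite(f"pics/{n}{tag}.png",c["color"])
        if n=="wrist":
            Rt=R.from_euler('xyz',ob["tcp_rot"],degrees=True); print(ob["time"],np.round(ob["ee_pos"],4),ob["tcp_rot"].round(1),ob["wrist_force"].round(1),ob["opening"])
        for t in Z:
            for r in bot.mark_of(n,t)[:1]:
                p=atz(c,r["location"],Z[t],ob)
                print(n,t,np.round(r["location"]),round(r["confidence"],2),p.round(4),"tool",Rt.inv().apply(p-ob["ee_pos"]).round(4))
look(sys.argv[1])
E
python3 look.py 1
```

```text
2.35 [ 0.5673 -0.1015  0.1422] [179.9   0.  109.3] [ 0.2 -0.6  0.1] 3.0179801816542202e-05
wrist rocker_far [293. 179.] 0.32 [ 0.536  -0.0633  0.082 ] tool [ 0.0465 -0.017   0.0602]
wrist bar_key_top [283. 140.] 0.81 [ 0.5234 -0.045   0.076 ] tool [ 0.0678 -0.0229  0.0661]
wrist round_key_top [279.  22.] 0.76 [0.4994 0.0179 0.076 ] tool [ 0.1352 -0.0247  0.0661]
wrist square_key_top [627. 205.] 0.64 [0.7665 0.0063 0.076 ] tool [0.0358 0.2236 0.0664]
wrist stone_ring [402.   6.] 0.66 [0.5612 0.0568 0.06  ] tool [0.1515 0.0465 0.0822]
side rocker_far [307. 314.] 0.95 [ 0.5626 -0.109   0.082 ] tool [-0.0052 -0.0065  0.0593]
side bar_key_top [273. 293.] 0.75 [ 0.5296 -0.0472  0.076 ] tool [ 0.0641 -0.0172  0.0653]
side round_key_top [247. 269.] 0.61 [0.5054 0.0188 0.076 ] tool [ 0.1343 -0.0182  0.0652]
side square_key_top [330. 354.] 0.58 [ 0.5691 -0.1806  0.076 ] tool [-0.0749 -0.0242  0.0653]
side stone_ring [272. 248.] 0.68 [0.563  0.0621 0.06  ] tool [0.1561 0.0504 0.0813]
```

View pics/wrist1.png

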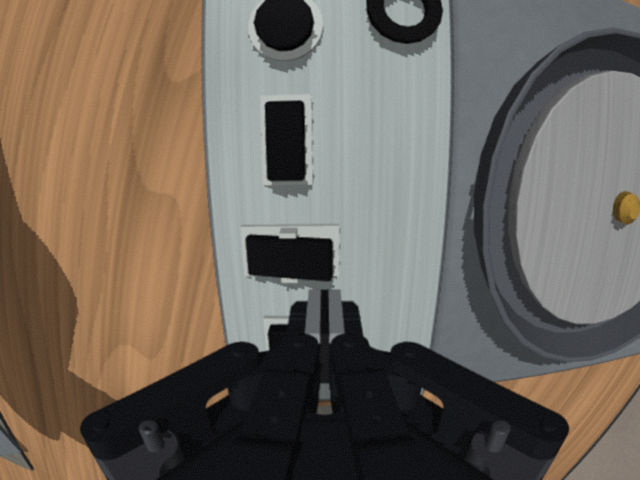

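View pics/side1.png

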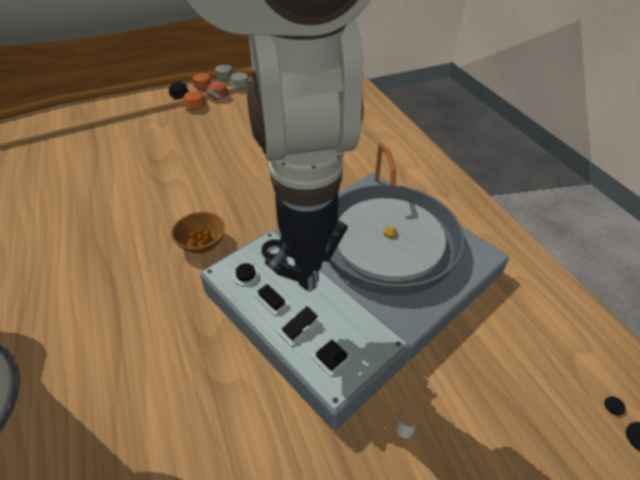

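The wrist view, now square to the machine, shows the round key (284,22), bar (285,140), rocker centre (290,257) and its raised far end (333,260). I'll check those pixels in tool coordinates.

Run:
```python
from h import *
ob=bot.get_obs(); c=bot.camera("wrist")
Rt=R.from_euler('xyz',ob["tcp_rot"],degrees=True)
for n,px,z in [("pivot",(290,257),.078),("far end",(333,260),.083),("near end",(247,258),.073),("bar",(285,140),.076),("round",(284,22),.076)]:
    p=atz(c,px,z,ob);print(n,p.round(4),Rt.inv().apply(p-ob["ee_pos"]).round(4))
```

```text
pivot [ 0.548  -0.1089  0.078 ] [-0.0002 -0.0202  0.0632]
far end [ 0.5718 -0.1005  0.083 ] [-0.0001  0.005   0.0582]
near end [ 0.5233 -0.1205  0.073 ] [-0.003  -0.0473  0.0683]
bar [ 0.5241 -0.0452  0.076 ] [ 0.0678 -0.0216  0.0653]
round [0.5016 0.0179 0.076 ] [ 0.1348 -0.022   0.0653]
```

Emit:
{"name": "arm_command", "arguments": {"series": [[-0.001, 0.001, 0.015, 0], [-0.002, 0.002, 0.03, 0], [-0.002, 0.002, 0.042, 0], [-0.002, 0.002, 0.05, 0], [-0.002, 0.002, 0.054, 0]]}}

```text
time: 3.5
ee_pos: [0.5689, -0.1031, 0.0857]
tcp_rot: [-179.9, -0.1, 109.3]
wrist_force: [0.4, -0.3, -0.1]
opening: -0.0002
grasp_force: 0.0
```

Emit:
{"name": "arm_command", "arguments": {"series": [[0, 0, 0.002, 0], [0, 0, 0.004, 0], [0, 0, 0.006, 0], [0, 0, 0.008, 0], [0, 0, 0.009, 0]]}}

```text
time: 4.0
ee_pos: [0.5705, -0.1031, 0.0791]
tcp_rot: [179.9, 0.0, 109.3]
wrist_force: [3.0, 1.8, 4.0]
opening: -0.0
grasp_force: 2.3
```

Emit:
{"name": "arm_command", "arguments": {"series": [[0, 0, 0.001, 0], [0, 0, 0.002, 0], [0, 0, 0.003, 0], [0, 0, 0.003, 0], [0, 0, 0.003, 0]]}}

```text
time: 4.5
ee_pos: [0.5704, -0.1032, 0.0759]
tcp_rot: [179.9, 0.0, 109.3]
wrist_force: [4.2, 2.2, 4.7]
opening: 0.0003
grasp_force: 2.8
```

Emit:
{"name": "arm_command", "arguments": {"series": [[0, 0, 0.001, 0], [0, 0, 0.001, 0], [0, 0, 0.002, 0], [0, 0, 0.002, 0], [0, 0, 0.002, 0]]}}

```text
time: 5.0
ee_pos: [0.5705, -0.1032, 0.0742]
tcp_rot: [179.9, 0.0, 109.3]
wrist_force: [4.6, 1.7, 6.1]
opening: -0.0001
grasp_force: 3.8
```

Emit:
{"name": "arm_command", "arguments": {"series": [[0, 0, 0.001, 0], [0, 0, 0.001, 0], [0, 0, 0.002, 0], [0, 0, 0.002, 0], [0, 0, 0.002, 0]]}}

```text
time: 5.5
ee_pos: [0.5707, -0.1032, 0.0739]
tcp_rot: [179.8, 0.1, 109.3]
wrist_force: [1.0, 3.3, 18.3]
opening: -0.0
grasp_force: 9.0
```

Emit:
{"name": "arm_command", "arguments": {"series": [[0, 0, 0.001, 0], [0, 0, 0.001, 0], [0, 0, 0.001, 0], [0, 0, 0.001, 0], [0, 0, 0.001, 0]]}}

```text
time: 6.0
ee_pos: [0.5708, -0.1032, 0.0737]
tcp_rot: [179.8, 0.1, 109.3]
wrist_force: [-2.2, 4.1, 24.8]
opening: -0.0004
grasp_force: 11.7
```

Emit:
{"name": "arm_command", "arguments": {"series": [[0, 0, -0.006, 0], [0, 0, -0.015, 0], [0, 0, -0.03, 0], [0, 0, -0.042, 0], [0, 0, -0.045, 0]]}}

```text
time: 6.5
ee_pos: [0.5702, -0.1035, 0.1173]
tcp_rot: [179.9, 0.1, 109.3]
wrist_force: [-0.1, -1.1, -1.0]
opening: -0.0
grasp_force: 0.0
```

Emit:
{"name": "arm_command", "arguments": {"series": [[0.02, -0.006, 0, 0], [0.04, -0.012, 0, 0], [0.06, -0.02, 0, 0], [0.069, -0.024, 0, 0], [0.069, -0.024, 0, 0]]}}

```text
time: 7.0
ee_pos: [0.5237, -0.0455, 0.1155]
tcp_rot: [180.0, 0.0, 109.4]
wrist_force: [0.7, 0.1, 0.1]
opening: 0.0
grasp_force: 0.0
```

```bash
python3 look.py 2
```

```text
7.0 [ 0.5237 -0.0455  0.1155] [180.    0.  109.4] [0.7 0.1 0.1] 4.3046993384670876e-05
wrist bar_key_top [324. 272.] 0.93 [ 0.5234 -0.0451  0.076 ] tool [ 0.0004 -0.0001  0.0395]
wrist round_key_top [323. 140.] 0.59 [0.5003 0.0195 0.076 ] tool [ 0.0691 -0.0006  0.0395]
side rocker_far [306. 315.] 0.7 [ 0.5606 -0.1099  0.082 ] tool [-0.0718  0.0131  0.0332]
side bar_key_top [270. 292.] 0.82 [ 0.5251 -0.042   0.076 ] tool [0.004  0.0021 0.0392]
side round_key_top [390. 232.] 0.59 [0.7674 0.0033 0.076 ] tool [-0.0335  0.2458  0.0392]
side square_key_top [328. 349.] 0.83 [ 0.5705 -0.1724  0.076 ] tool [-0.134   0.0017  0.0392]
```

View pics/wrist2.png

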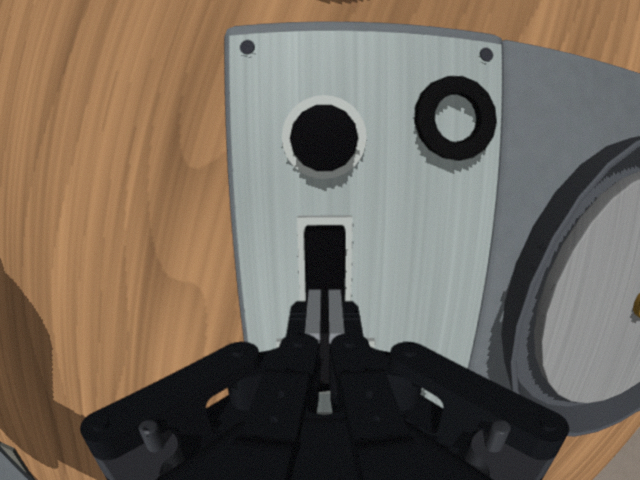

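View pics/side2.png

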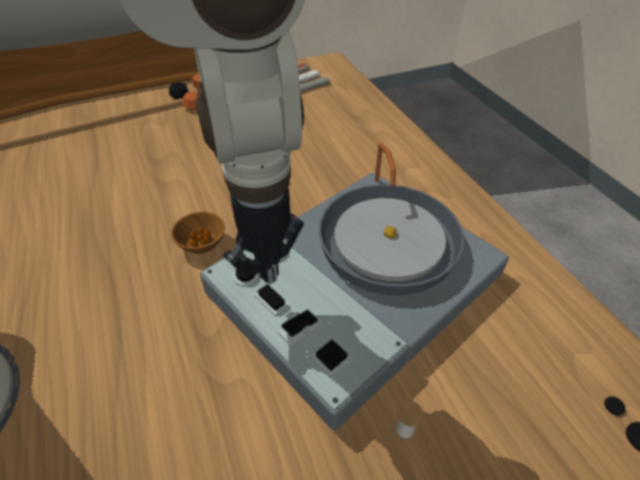

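Side view: the rocker around (300,322) has changed its tilt, and the force rise at 13.7 mm above the deck confirms its stop. Wrist view: the bar key (324,272) is straight under the fingertips. I'll press it.

Emit:
{"name": "arm_command", "arguments": {"series": [[0, 0, 0.012, 0], [0, 0, 0.024, 0], [0, 0, 0.032, 0], [0, 0, 0.036, 0], [0, 0, 0.038, 0]]}}

```text
time: 8.1
ee_pos: [0.5237, -0.046, 0.0765]
tcp_rot: [-179.9, -0.0, 109.3]
wrist_force: [-0.5, -0.2, 0.8]
opening: -0.0
grasp_force: 0.0
```

Emit:
{"name": "arm_command", "arguments": {"series": [[0, 0, 0.002, 0], [0, 0, 0.004, 0], [0, 0, 0.006, 0], [0, 0, 0.008, 0], [0, 0, 0.009, 0]]}}

```text
time: 8.6
ee_pos: [0.524, -0.046, 0.0687]
tcp_rot: [180.0, 0.0, 109.3]
wrist_force: [-3.9, 1.2, 4.9]
opening: 0.0003
grasp_force: 2.4
```

Emit:
{"name": "arm_command", "arguments": {"series": [[0, 0, 0.001, 0], [0, 0, 0.001, 0], [0, 0, 0.002, 0], [0, 0, 0.002, 0], [0, 0, 0.002, 0]]}}

```text
time: 9.1
ee_pos: [0.5241, -0.046, 0.0679]
tcp_rot: [179.9, 0.0, 109.3]
wrist_force: [-8.3, 1.6, 14.7]
opening: -0.0002
grasp_force: 7.4
```

Emit:
{"name": "arm_command", "arguments": {"series": [[0, 0, 0.001, 0], [0, 0, 0.001, 0], [0, 0, 0.002, 0], [0, 0, 0.002, 0], [0, 0, 0.002, 0]]}}

```text
time: 9.6
ee_pos: [0.5243, -0.046, 0.0676]
tcp_rot: [179.9, 0.1, 109.3]
wrist_force: [-13.6, 0.7, 29.0]
opening: 0.0001
grasp_force: 14.2
```

Emit:
{"name": "arm_command", "arguments": {"series": [[0, 0, -0.006, 0], [0, 0, -0.015, 0], [0, 0, -0.03, 0], [0, 0, -0.044, 0], [0, 0, -0.046, 0]]}}

```text
time: 10.1
ee_pos: [0.5252, -0.0462, 0.1128]
tcp_rot: [179.8, 0.1, 109.3]
wrist_force: [-0.1, 0.4, 0.2]
opening: -0.0001
grasp_force: 0.0
```

Emit:
{"name": "arm_command", "arguments": {"series": [[0.02, 0, 0, 0], [0.04, 0, 0, 0], [0.06, 0, 0, 0], [0.069, 0, 0, 0], [0.069, 0, 0, 0]]}}

```text
time: 10.6
ee_pos: [0.5012, 0.0198, 0.1103]
tcp_rot: [180.0, 0.0, 109.4]
wrist_force: [0.9, 0.2, 0.9]
opening: -0.0002
grasp_force: 0.0
```

```bash
python3 look.py 3
```

```text
10.6 [0.5012 0.0198 0.1103] [180.    0.  109.4] [0.9 0.2 0.9] -0.00015028616033429645
wrist round_key_top [320. 276.] 0.62 [0.4991 0.0198 0.076 ] tool [ 0.0007 -0.0019  0.0343]
wrist stone_ring [446. 239.] 0.79 [0.561  0.0569 0.06  ] tool [0.0151 0.0688 0.0503]
side rocker_far [305. 318.] 0.71 [ 0.558  -0.1134  0.082 ] tool [-0.1431  0.0095  0.0282]
side bar_key_top [272. 294.] 0.68 [ 0.528  -0.0476  0.076 ] tool [-0.0711  0.0031  0.0342]
side round_key_top [248. 270.] 0.67 [0.5059 0.0151 0.076 ] tool [-0.0047  0.003   0.0342]
side square_key_top [330. 354.] 0.69 [ 0.5702 -0.1807  0.076 ] tool [-0.2107 -0.0013  0.0342]
side stone_ring [270. 247.] 0.89 [0.5598 0.0655 0.06  ] tool [0.025  0.0707 0.0502]
```

View pics/wrist3.png

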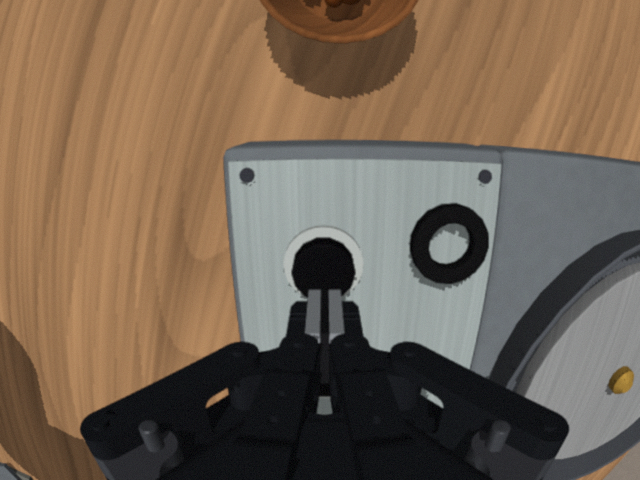

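The round key (323,268) is under the fingertips and the ring (449,243) is well clear, so I'll press it. The command is at z ≈ 0.110 (0.115 − 0.051 + 0.046).

Emit:
{"name": "arm_command", "arguments": {"series": [[0, -0.001, 0.012, 0], [0, -0.001, 0.022, 0], [0, -0.001, 0.028, 0], [0, -0.001, 0.031, 0], [0, -0.001, 0.033, 0]]}}

```text
time: 11.7
ee_pos: [0.5001, 0.0188, 0.0768]
tcp_rot: [-180.0, -0.0, 109.3]
wrist_force: [-0.5, 0.3, -0.2]
opening: -0.0001
grasp_force: 0.0
```

Emit:
{"name": "arm_command", "arguments": {"series": [[0, 0, 0.002, 0], [0, 0, 0.004, 0], [0, 0, 0.006, 0], [0, 0, 0.008, 0], [0, 0, 0.009, 0]]}}

```text
time: 12.2
ee_pos: [0.5004, 0.0188, 0.0686]
tcp_rot: [180.0, 0.0, 109.3]
wrist_force: [-3.3, 0.2, 4.4]
opening: 0.0001
grasp_force: 2.4
```

Emit:
{"name": "arm_command", "arguments": {"series": [[0, 0, 0.001, 0], [0, 0, 0.001, 0], [0, 0, 0.002, 0], [0, 0, 0.002, 0], [0, 0, 0.002, 0]]}}

```text
time: 12.7
ee_pos: [0.5005, 0.0188, 0.0678]
tcp_rot: [179.9, 0.0, 109.3]
wrist_force: [-6.2, 0.0, 14.7]
opening: -0.0001
grasp_force: 7.5
```

Emit:
{"name": "arm_command", "arguments": {"series": [[0, 0, 0.001, 0], [0, 0, 0.001, 0], [0, 0, 0.002, 0], [0, 0, 0.002, 0], [0, 0, 0.002, 0]]}}

```text
time: 13.2
ee_pos: [0.5006, 0.0188, 0.0676]
tcp_rot: [179.9, 0.0, 109.3]
wrist_force: [-12.9, -0.5, 29.5]
opening: 0.0001
grasp_force: 14.7
```

Emit:
{"name": "arm_command", "arguments": {"series": [[0, 0, -0.006, 0], [0, 0, -0.02, 0], [0, 0, -0.04, 0], [0, 0, -0.06, 0], [0, 0, -0.08, 0]]}}

```text
time: 13.7
ee_pos: [0.5005, 0.0187, 0.1455]
tcp_rot: [180.0, 0.0, 109.3]
wrist_force: [0.1, -0.3, -0.0]
opening: -0.0002
grasp_force: 0.0
```

Emit:
{"name": "arm_command", "arguments": {"series": [[-0.01, -0.03, -0.02, 0], [-0.02, -0.06, -0.04, 0], [-0.03, -0.09, -0.06, 0], [-0.03, -0.1, -0.08, 0], [-0.03, -0.1, -0.08, 0]]}}

```text
time: 14.2
ee_pos: [0.4159, -0.0433, 0.2276]
tcp_rot: [179.7, 0.1, 109.2]
wrist_force: [0.0, 0.5, -0.7]
opening: 0.0002
grasp_force: 0.0
```

```bash
python3 look.py 4
python3 - <<'E'
import cv2
s=cv2.imread("pics/side4.png")[200:420,180:420]; s0=cv2.imread("pics/side0.png")[200:420,180:420]
cv2.imwrite("pics/cmp.png",cv2.resize(cv2.hconcat([s0,s]),(800,367),interpolation=cv2.INTER_CUBIC))
E
```

```text
14.2 [ 0.4159 -0.0433  0.2276] [1.797e+02 1.000e-01 1.092e+02] [ 0.   0.5 -0.7] 0.00015873504066199736
wrist rocker_far [448. 322.] 0.92 [ 0.5587 -0.0986  0.082 ] tool [-0.0989  0.116   0.1464]
wrist round_key_top [439. 179.] 0.6 [0.4951 0.0189 0.076 ] tool [0.033  0.0946 0.152 ]
wrist square_key_top [420. 384.] 0.55 [ 0.5698 -0.1786  0.076 ] tool [-0.178   0.1     0.1525]
wrist stone_ring [511. 164.] 0.84 [0.5614 0.057  0.06  ] tool [0.0472 0.1696 0.1683]
side rocker_far [305. 316.] 0.93 [ 0.5589 -0.1102  0.082 ] tool [-0.1109  0.112   0.1419]
side bar_key_top [275. 294.] 0.7 [ 0.5316 -0.0484  0.076 ] tool [-0.0435  0.1065  0.1478]
side round_key_top [248. 275.] 0.64 [0.5031 0.0055 0.076 ] tool [0.0167 0.0974 0.1476]
side square_key_top [329. 352.] 0.8 [ 0.5695 -0.1768  0.076 ] tool [-0.1772  0.1001  0.148 ]
side stone_ring [274. 248.] 0.79 [0.5658 0.0601 0.06  ] tool [0.0478 0.1745 0.1639]
```

View pics/cmp.png

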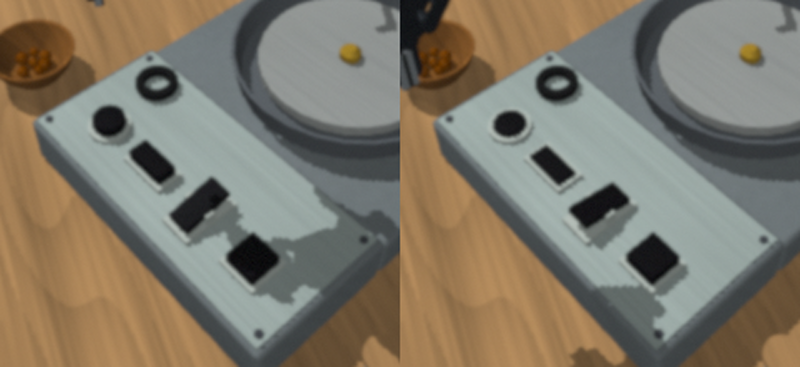

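Before and after, side by side: the round key (510,124) and bar (552,167) are down inside their bezels, and the rocker (600,205) is tipped far end down. The square key (652,258) and the ring (557,85) have not moved.

```bash
python3 -c "from workcell import bot; print(bot.job_done())"
```

```text
the job is handed in; nothing more can be done
None
```

The polisher is started and the job is handed in: I tipped the rocker fully over, then pressed the bar key home, then the round key, leaving the square key, ring, spool and bowl untouched (about 14 s of the 42 s).

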